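Open the drawer and clamp the snack boxes upright

ROBOT

A 6-joint arm with a two-finger parallel gripper is mounted at the origin on the work surface. World frame = base frame: x ahead of the robot, y to its left, z up, the work surface at z = 0. Lengths are in m, angles in degrees, forces in N, time in s.
With the tool pointing down it reaches from about 0.325 to 0.9 m from the base axis. Payload 3.5 kg.
Tool frame: the origin (TCP) lies on the centre line of the jaws, within the pads' length; the fingertips stand 19 mm ahead of it and the grasp point (between the pads) is the TCP; z points along the fingers, y is the line along which they close (so a half turn about z gives the same grasp; the last joint's range is limited). The gripper opens to 85 mm and grips with 20 to 120 N. Pads are 22 mm wide; open, the fingers measure 114 mm over their backs; the gripper's body (76 mm by 85 mm) begins 54 mm behind the grasp point. The pads swing forward as they close: fully open they stand 13 mm farther back than shut.
Start: joints at [62.716, 15.837, -1.513, 72.651, 0, 84.076], TCP at [0.228, 0.582, 0.25] pointing down, gripper open.
Joint ranges: [-178.77, 178.77], [-48.84, 107.48], [-61.69, 71.31], [-111.58, 123.2], [-90, 87.43], [-180, 180]. Speed limits (degrees/s): [147.25, 147.25, 180, 180, 180, 180].

INTERFACE

Orientations are given as [roll, pitch, yaw] about the fixed x, y, z axes, in that order (R = Rz(yaw) Ry(pitch) Rx(roll)).
In Python, from cell import robot gives the robot as it stands. Calls block until the motion is done:
- robot.reach(position, orientation): joint-space move of the TCP to a pose.
- robot.line_to(position, rotation=None, speed=0.15, threshold=None): straight line of the TCP; rotation=None keeps the orientation; speed is the mean speed in m/s. With threshold (N) it stops when the force on the tool has changed by that much, and returns True; else False.
- robot.set_joints(angles): joint-space move.
- robot.release() and robot.grab(grasp_force=None): open the fingers fully, or close them until they stop; grasp_force is the grip in N (None keeps the last).
- robot.pause(seconds).
- robot.inverse_kinematics(position, orientation): joint angles nearest the present ones, or None.
- robot.camera(name): name is "side" or "top"; returns the picture (384x512x3 uint8, red, green, blue); there is no depth.
- robot.camera_info(name): a dict with "vertical_fov" (degrees; the focal length in pixels is half the picture's height over the tangent of half this angle, whatever the lens; pixels are square), "cx", "cy" (the principal point, pixels), "dist" ([k1, k2, p1, p2, k3] as OpenCV has them; the pictures are not rectified), "R" (3x3) and "t" (3): a world point X has camera coordinates R X + t. Camera axes: x right, y down, z forward; pixel columns grow to the right and rows downward; lengths in m; the calibration is good to about 2 mm. A picture is of the moment at which its call begins. camera_info takes no time and is no camera call.
A pose or a line that the arm cannot do raises robot.Unreachable and nothing moves.
- robot.hand_in(): hands the job in; it is judged then, once.
Trained networks look in the newest picture that a camera, given by its name, has taken for a name from the list of things; names that differ only in an ending like _2 or _b are one class to them, and where a whole thing is asked for, a point or a joint stands for the part that bears it (a point fixed in the world has none). Each returns a list of dicts, best first, with "conf" (0 to 1); they miss things now and then, are a little off and sometimes report something else, mostly with a low value. They report only what shows in the picture. A call takes as long as a camera call.
- robot.find_in(camera, thing): "point" ([column, row] in pixels, amid what is visible of it).
- robot.outline_of(camera, thing): "mask" (384x512 bool, what is visible of it) and "point" ([column, row] in pixels, amid what is visible of it).
- robot.pinpoint(camera, thing): "point" ([column, row] in pixels: a listed point, or the origin of a listed thing).
Readings, each from a call of its own:
- robot.read_time_s(): time.
- robot.read_joints(): joint angles.
- robot.read_joint_vel(): joint speeds.
- robot.read_joint_torque(): joint torques, N m.
- robot.read_ee_pos(): TCP position.
- robot.read_orientation(): TCP orientation.
- robot.read_ft_force(): force on the tool from outside, world axes, zero at the start.
- robot.read_ft_torque(): the same for the moment, N m.
- robot.read_grip_width(): finger opening in m.
- robot.read_grasp_force(): force on a finger pad.
Only numpy, scipy, OpenCV 4.12 (cv2) and the standard library are available. Lean on these libraries where they do the work, as an engineer would, in place of code of your own. Each camera call takes 0.05 s, during which the arm holds its last target. There are 200 camera calls.

TASK

Pull the cabinet's top drawer all the way out to its stop, leaving the lower one shut and keeping the sippy cup inside on its foot. Then slide the loose jaw of the grey clamp in the drawer up against the two leaning snack boxes until they stand upright, and after that lock it: swing the cam lever a full quarter turn until it points to the drawer front, so that the boxes are gripped. Leave the drawer fully out.

Things in the scene. Friction and masses are not known exactly. Their poses are not given: they have to be found in the camera images.
- top_drawer_box (a joint): Top drawer of a white MDF cabinet (300 deep, 500 wide, 245 high, fixed on the counter at a varying place and yaw): 0 shut, grows as it comes out, m; stop at 0.168. Starts 10 to 30 mm ajar, moves with about 3 N, stays where left. Front 18 thick, its top edge 2 mm below the cabinet's top. Inside 250 mm deep, 418 wide; floor 120 mm above the counter, sides 85 mm high.
- pull_bar (a point): Middle of the top drawer's steel bar pull, moving with the drawer. Its axes are the cabinet's: -x is the way the drawer comes out (roughly to the robot), +y the cabinet's left seen from the robot, z up. A 12 mm round bar, 168 mm long along y, its axis 38 mm before the drawer front's face (32 mm free behind the bar), 32 mm below the cabinet's top; 9 mm feet at 64 mm either side.
- low_drawer (a joint): The shallow bottom drawer with the same pull: 0 shut, m. To be left shut.
- jaw (a joint): Loose (sliding) jaw of the grey clamp organizer screwed to the drawer's floor, left of its middle: m, grows as it slides to the cabinet's +y, to the fixed jaw and the boxes; 0 to 0.062. Drags stiffly, about 10 N, stays where left. With the lever open the jaws are 92 mm less this value apart, so it meets the two upright boxes at 0.052; the fixed jaw's sprung face then gives 2 N per mm, up to 6 mm.
- jaw_back (a point): Point on the back (-y face) of the loose jaw's upright back plate where it can be pushed to +y: on the wing at the far (+x) side of the cam block, 36 mm from the jaw's middle, 55 mm above the drawer floor; axes as pull_bar's. Plate 112 mm wide, top 78 mm above the floor; the block at its middle is 30 mm wide, reaches 33 mm behind this face, 74 mm high; a 21 mm high shoe lies below.
- cam_lever (a joint): The clamp's black cam lever on top of the loose jaw's block, turning about an upright axis: 0 open, pointing along the cabinet's -y (away from the boxes); 1.571 locked, pointing to -x (to the drawer front); clockwise from above, rad. It pushes the jaw's pad 6 mm out to +y, evenly. Needs 2 to 3 N at its end; stays where left. With the jaw already tight it drags the jaw back a few mm.
- lever_pivot (a point): On the cam lever's axis, at half the lever's height (86 mm above the drawer floor).
- lever_end (a point): Centre of the lever's round end (16 mm across, 14 mm high), 57 mm from the pivot, at the same height. The arm is 12 mm wide and 12 mm high (80 to 92 mm above the drawer floor).
- jaw_pad: The loose jaw's rubber-faced pad, 112 mm wide and 74 mm high, 6 mm thick, on the front (+y face) of the back plate, driven by the cam lever.
- box_left_mid (a point): Middle of the one of two flat white snack boxes nearer the fixed jaw, each 110 mm long (x), 20 mm thick (y), 90 mm high (z), about 140 g, standing on its long narrow side on the clamp's 3 mm base between the jaws. At the start both lean about 0.22 rad to +y, against the fixed jaw; upright, its z axis is vertical.
- box_right_mid (a point): Middle of the other snack box, leaning on the first, nearer the loose jaw; same size and axes.
- cup_top (a point): Top centre of the orange flip-top sippy cup, 69 mm across, 97 mm high, standing upright at the front of the drawer's right part (a blue bowl, 116 mm across, 52 mm high, stands behind it); z up.

How it is judged:
By the outcome, as a careful person would: the job done as asked, in the order asked, and still so for the second after the job is handed in, with the robot touching nothing.
It also fails if it takes over 64 s, if anything falls off the work surface, if the arm or the gripper's body presses on something with over 40 N, if the wrist force passes 120 N, or if a joint passes its speed limit or range.

## Working session

There is one attempt and no reset: what is moved stays moved. The work goes in short steps, each a Python script; the robot and the scene stay as the last script left them, time stands still between calls to the robot, and variables do not carry over. Pictures are saved under pics/ and viewed, at most 10 in all, crops included, and the job is handed in when it is done.

```bash
mkdir -p pics; ls; cat > h.py <<'E'
import numpy as np, cv2
from cell import robot
def cam(n):
    i=robot.camera_info(n); f=192/np.tan(np.radians(i["vertical_fov"])/2)
    K=np.array([[f,0,i["cx"]],[0,f,i["cy"]],[0,0,1.]])
    return K,np.array(i["dist"],float),np.array(i["R"]),np.array(i["t"])
def ray(n,p):
    K,d,R,t=cam(n); u=cv2.undistortPoints(np.array([[p]],float),K,d)[0,0]
    return -R.T@t, R.T@np.array([u[0],u[1],1.])
def onz(n,p,z):
    o,v=ray(n,p); return o+v*(z-o[2])/v[2]
def tri(ps):
    A=np.zeros((3,3));b=np.zeros(3)
    for n,p in ps:
        o,v=ray(n,p); v=v/np.linalg.norm(v); P=np.eye(3)-np.outer(v,v); A+=P;b+=P@o
    return np.linalg.solve(A,b)
def proj(n,X):
    K,d,R,t=cam(n); return cv2.projectPoints(np.array([X],float),cv2.Rodrigues(R)[0],t,K,d)[0][0,0]
def snap(n,f=None):
    im=robot.camera(n)
    if f: cv2.imwrite("pics/"+f,im[:,:,::-1])
    return im
E
python3 - <<'E'
from h import *
ims=[snap("side"),snap("top")]
cv2.imwrite("pics/a.png",cv2.resize(np.vstack(ims),(448,600) if 0 else (400,600))[:,:,::-1])
for n in("side","top"):
    K,d,R,t=cam(n); print(n,-R.T@t,R[2],K[0,0])
for th in["pull_bar","jaw_back","lever_pivot","lever_end","box_left_mid","box_right_mid","cup_top"]:
    r={}
    for n in("side","top"):
        q=robot.pinpoint(n,th); print(th,n,[(np.round(x["point"]),round(x["conf"],2)) for x in q[:2]])
        if q:r[n]=q[0]["point"]
    if len(r)==2: print("   ",tri(list(r.items())).round(4))
E
```

```text
pics
side [0.51188245 0.28455152 0.77216491] [ 0.27866909 -0.37353103 -0.88477009] 499.67013457267245
top [ 0.60832732 -0.00116329  0.80832029] [ 0.1640726  -0.00351471 -0.98644201] 352.33584858421574
pull_bar side [(array([361., 153.]), 0.92)]
pull_bar top [(array([300., 252.]), 0.61)]
    [ 0.6021 -0.0927  0.201 ]
jaw_back side []
jaw_back top []
lever_pivot side []
lever_pivot top []
lever_end side []
lever_end top []
box_left_mid side []
box_left_mid top []
box_right_mid side []
box_right_mid top []
cup_top side []
cup_top top []
```

View pics/a.png

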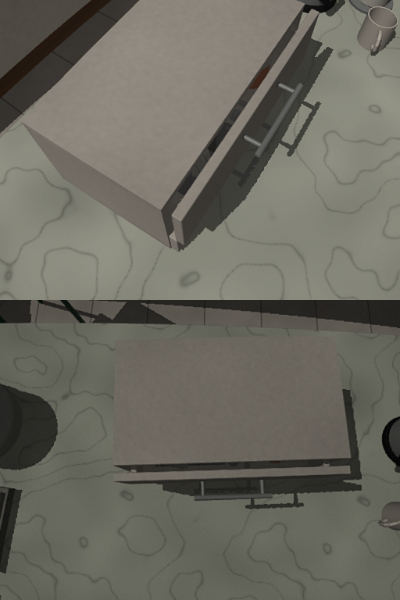

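```bash
python3 - <<'E'
from h import *
t=snap("top"); s=snap("side")
a=cv2.resize(t[195:265,130:470],None,fx=2.35,fy=2.35,interpolation=cv2.INTER_CUBIC)
b=cv2.resize(s[0:310,205:440],None,fx=1.35,fy=1.35,interpolation=cv2.INTER_CUBIC)
c=np.zeros((a.shape[0]+b.shape[0],800,3),np.uint8); c[:a.shape[0],:a.shape[1]]=a; c[a.shape[0]:,:b.shape[1]]=b
print(a.shape,b.shape)
c=np.clip(c*1.8,0,255).astype(np.uint8)
cv2.imwrite("pics/b.png",c[:,:,::-1])
for n in("side","top"):
  for th in("pull_bar","top_drawer_box"):
    q=robot.outline_of(n,th)
    for x in q[:1]:
        ys,xs=np.nonzero(x["mask"]); print(n,th,x["conf"],xs.min(),xs.max(),ys.min(),ys.max(),len(xs))
P=lambda u,v:onz("top",[u,v],.245).round(3)
print(P(144.6,211),P(448,202),P(147,49),P(431,51))
E
```

```text
(164, 799, 3) (418, 317, 3)
side pull_bar 0.91 216 407 13 312 12593
side top_drawer_box 0.75 215 408 11 312 12987
top pull_bar 0.61 146 448 204 256 7125
top top_drawer_box 0.75 146 448 204 257 7659
[0.662 0.165 0.245] [ 0.692 -0.331  0.245] [0.948 0.184 0.245] [ 0.964 -0.321  0.245]
```

View pics/b.png

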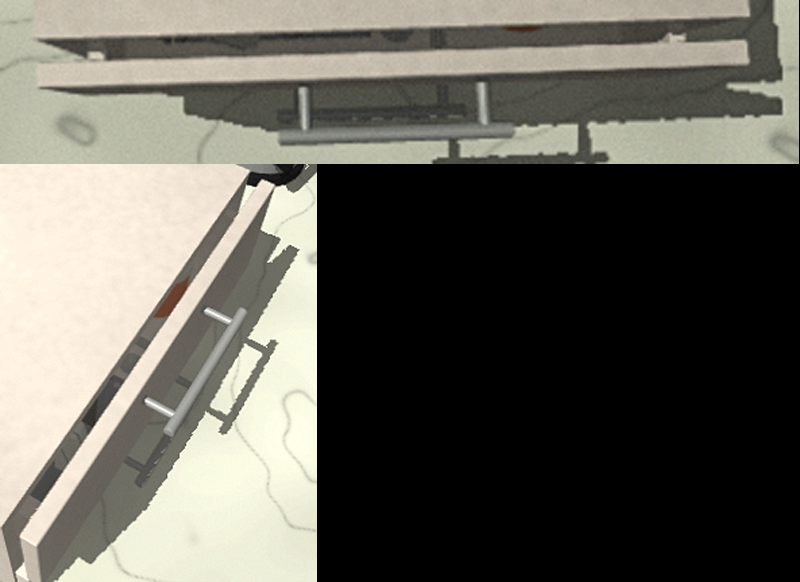

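```bash
python3 - <<'E'
from h import *
T=lambda u,v:[130+u/2.35,195+v/2.35]
S=lambda u,v:[205+u/1.35,(v-164)/1.35]
L=tri([("top",T(279,138)),("side",S(168,432))]);R=tri([("top",T(513,130)),("side",S(242,311))])
print(L,R,(L+R)/2,np.linalg.norm(L-R),np.degrees(np.arctan2(-(L-R)[0],(L-R)[1])))
L=onz("top",T(279,138),.213);R=onz("top",T(513,130),.213);print(L,R,(L+R)/2)
L=onz("side",S(168,432),.213);R=onz("side",S(242,311),.213);print(L,R,(L+R)/2)
# drawer front top outer edge
for a,b in(((40,88),(748,65)),((38,38),(748,17)),((38,65),(748,41))):
    A=onz("top",T(*a),.244);B=onz("top",T(*b),.244);print(A,B,(A+B)/2,np.degrees(np.arctan2(-(A-B)[0],(A-B)[1])))
E
```

```text
[ 0.59813291 -0.00540929  0.20802007] [ 0.6082231  -0.17433493  0.2062632 ] [ 0.603178   -0.08987211  0.20714164] 0.1692358464349886 3.4183050856121966
[ 0.5994541 -0.0049712  0.213    ] [ 0.60939036 -0.1719975   0.213     ] [ 0.60442223 -0.08848435  0.213     ]
[ 0.59613906 -0.00326301  0.213     ] [ 0.60592826 -0.16932607  0.213     ] [ 0.60103366 -0.08629454  0.213     ]
[0.62829673 0.15854863 0.244     ] [ 0.65748657 -0.33023524  0.244     ] [ 0.64289165 -0.08584331  0.244     ] 3.4176054841856955
[0.66231573 0.16243487 0.244     ] [ 0.69129978 -0.33230399  0.244     ] [ 0.67680775 -0.08493456  0.244     ] 3.3528154645288004
[0.64384558 0.16106087 0.244     ] [ 0.67431615 -0.33124713  0.244     ] [ 0.65908087 -0.08509313  0.244     ] 3.5417071815997736
```

```bash
python3 - <<'E'
from h import *
y=np.radians(3.4);u=np.array([np.cos(y),np.sin(y),0])
bar=np.array([.6035,-.088,.213]); o=[180,0,3.4]
c=bar+.022*u
robot.grab(20)
robot.reach([*c[:2],.32],o); print(robot.read_joints(),robot.read_grip_width(),robot.read_time_s())
print(robot.line_to([*c[:2],.214],threshold=6),robot.read_ee_pos())
p=np.array(robot.read_ee_pos())
hit=False
if p[2]<.22:
    print(robot.line_to(p-.175*u,speed=.06,threshold=14)); q=np.array(robot.read_ee_pos());print(q,(q-p)@u,robot.read_ft_force())
print(robot.read_time_s())
E
```

```text
[-1.36788831e+01  1.50306452e+01  5.74937495e+00  8.07307130e+01
  1.39520164e-02  1.62840825e+02] -0.00013373094467397108 4.625
False [ 0.62615356 -0.08675559  0.21500212]
True
[ 0.46752542 -0.09604899  0.2150963 ] -0.15890009277398404 [1.66555021 0.68593558 1.47349534]
7.825
```

```bash
python3 - <<'E'
from h import *
y=np.radians(3.4);u=np.array([np.cos(y),np.sin(y),0])
p=np.array(robot.read_ee_pos())
print(robot.line_to(p-.012*u,speed=.03,threshold=15)); q=np.array(robot.read_ee_pos());print(q,(q-p)@u,robot.read_ft_force())
q=q+.004*u
robot.line_to(q,speed=.05); robot.line_to(q+[0,0,.12],speed=.2)
robot.reach([.42,-.33,.35],[180,0,3.4])
ims=[snap("side"),snap("top")]
c=np.clip(np.hstack(ims)*1.6,0,255).astype(np.uint8)
cv2.imwrite("pics/c.png",cv2.resize(np.hstack([c[:,:512]]),(800,600),interpolation=cv2.INTER_CUBIC)[:,:,::-1])
cv2.imwrite("pics/d.png",cv2.resize(np.hstack([c[:,512:]]),(800,600),interpolation=cv2.INTER_CUBIC)[:,:,::-1])
for th in["pull_bar","jaw_back","lever_pivot","lever_end","box_left_mid","box_right_mid","cup_top"]:
    r={}
    for n in("side","top"):
        z=robot.pinpoint(n,th); print(th,n,[(np.round(x["point"]),round(x["conf"],2)) for x in z[:2]])
        if z:r[n]=z[0]["point"]
    if len(r)==2: print("   ",tri(list(r.items())).round(4))
print(robot.read_time_s())
E
```

```text
True
[ 0.46749835 -0.09605854  0.2153308 ] -2.758388380280604e-05 [1.4993106  0.83761323 1.57862631]
pull_bar side [(array([467., 207.]), 0.71)]
pull_bar top [(array([306., 345.]), 0.67)]
    [ 0.4472 -0.1053  0.1963]
jaw_back side [(array([321., 191.]), 0.61)]
jaw_back top [(array([261., 241.]), 0.92)]
    [ 0.6197 -0.027   0.1722]
lever_pivot side [(array([354., 187.]), 0.96)]
lever_pivot top [(array([306., 349.]), 0.64)]
    [ 0.5253 -0.0387  0.3038]
lever_end side [(array([380., 154.]), 0.82)]
lever_end top [(array([307., 264.]), 0.91)]
    [ 0.5806 -0.1053  0.2021]
box_left_mid side [(array([426., 103.]), 0.31)]
box_left_mid top [(array([304., 347.]), 0.46)]
    [ 0.5253 -0.0565  0.4075]
box_right_mid side []
box_right_mid top [(array([230., 268.]), 0.92)]
cup_top side [(array([425., 102.]), 0.95)]
cup_top top [(array([372., 275.]), 0.66)]
    [ 0.5667 -0.212   0.2159]
10.8417
```

View pics/c.png

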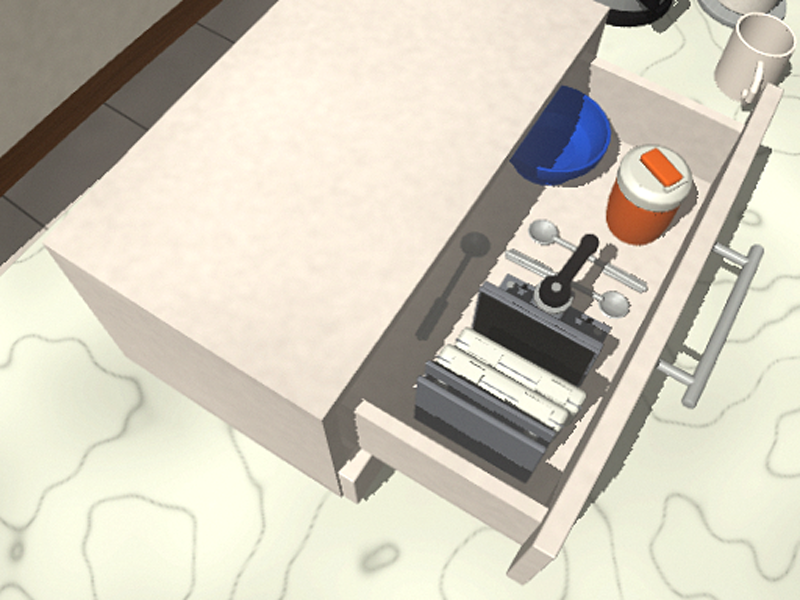

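View pics/d.png

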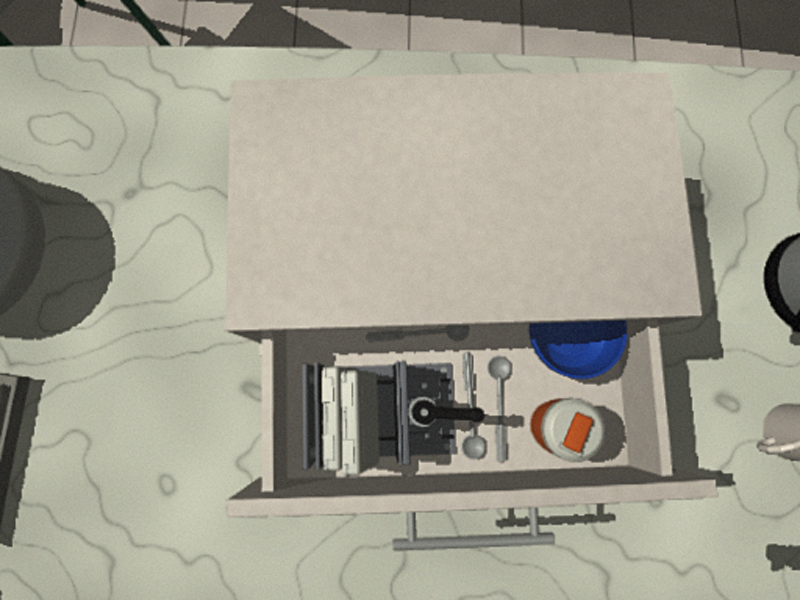

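```bash
python3 - <<'E'
from h import *
y=np.radians(3.4);u=np.array([np.cos(y),np.sin(y),0]);v=np.array([-np.sin(y),np.cos(y),0])
def show(n,X): print(n,X.round(4),"cab",(X@u).round(4),(X@v).round(4))
show("piv tri",tri([("side",[354,186.5]),("top",[271.4,263])]))
for n,p in(("side",[354,186.5]),("top",[271.4,263])): show("piv "+n,onz(n,p,.206))
for n,p in(("side",[380,154]),("top",[307,264])): show("end "+n,onz(n,p,.206))
for n,p in(("side",[321,191]),("top",[261,241])): show("jb "+n,onz(n,p,.175))
# plate top corners (z=.198): top image far (403,361), near (403,463) 800-scale
for p in((410,361),(409,463),(396,361),(397,463)): show("plate",onz("top",np.array(p)/1.5625,.198))
# fixed jaw
for p in((318,364),(320,466),(304,365),(305,467)): show("fixed",onz("top",np.array(p)/1.5625,.198))
E
```

```text
piv tri [ 0.583  -0.0447  0.1973] cab 0.5793 -0.0792
piv side [ 0.5802 -0.0403  0.206 ] cab 0.5768 -0.0747
piv top [ 0.585  -0.0436  0.206 ] cab 0.5814 -0.0782
end side [ 0.5762 -0.1042  0.206 ] cab 0.569 -0.1381
end top [ 0.5849 -0.1036  0.206 ] cab 0.5777 -0.1381
jb side [ 0.6172 -0.0259  0.175 ] cab 0.6145 -0.0625
jb top [ 0.6219 -0.0264  0.175 ] cab 0.6192 -0.0633
plate [ 0.6385 -0.0275  0.198 ] cab 0.6357 -0.0653
plate [ 0.529 -0.029  0.198] cab 0.5264 -0.0604
plate [ 0.6381 -0.0121  0.198 ] cab 0.6362 -0.0499
plate [ 0.5287 -0.0161  0.198 ] cab 0.5268 -0.0475
fixed [0.6322 0.0738 0.198 ] cab 0.6354 0.0362
fixed [0.5231 0.0665 0.198 ] cab 0.5261 0.0354
fixed [0.6306 0.0892 0.198 ] cab 0.6348 0.0516
fixed [0.5215 0.0826 0.198 ] cab 0.5255 0.0515
```

```bash
python3 - <<'E'
from h import *
y=np.radians(3.4);u=np.array([np.cos(y),np.sin(y),0]);v=np.array([-np.sin(y),np.cos(y),0])
W=lambda a,b,z:a*u+b*v+[0,0,z]
robot.reach(W(.616,-.098,.30),[180,0,3.4])
print(robot.line_to(W(.616,-.098,.181),threshold=5),robot.read_ee_pos())
f0=np.array(robot.read_ft_force())
print(robot.line_to(W(.616,-.060,.181),speed=.04,threshold=4))
p=np.array(robot.read_ee_pos());print("contact",p@v,(np.array(robot.read_ft_force())-f0)@v)
b0=p@v
for k in range(13):
    robot.line_to(W(.616,b0+.003*(k+1),.181),speed=.03)
    p=np.array(robot.read_ee_pos()); F=(np.array(robot.read_ft_force())-f0)
    print(k,round(p@v-b0,4),F@v,F@u,F[2])
    if abs(F@v)>16: break
print(robot.read_time_s())
E
```

```text
False [ 0.62144767 -0.06174981  0.18211629]
True
contact -0.07285320858532093 0.6124146950245891
0 0.0012 -4.5642843120258965 -1.2767030286275398 -1.1802827957036346
1 0.0033 -7.513655124060426 -0.8032623769180682 -0.2799000857020561
2 0.006 -8.124053437219589 -0.575960683991124 -1.426814276524271
3 0.0089 -7.533940533685155 -1.1246573636755333 -0.7071914426320509
4 0.0119 -7.84930084198572 -0.3457083632578021 -0.6666150231363168
5 0.0149 -7.158209609254379 -0.4506994188522942 -0.68832299473552
6 0.0179 -8.388707980013749 -0.37624143471511023 -0.358755305951271
7 0.0206 -8.397885717846577 -0.00252612646510203 -1.2232974841178423
8 0.0234 -8.823716731818784 -1.0768128973972448 0.08166499448408066
9 0.0264 -9.81958048084417 0.19252109787923877 -0.9014886011107244
10 0.0295 -9.586798852774518 -0.8384532510972933 -0.4927999155665429
11 0.032 -11.403377867188476 -1.0013891002608846 -0.015374626652983892
12 0.0339 -14.594924424845157 -1.1864426969583288 -0.9986711113161189
17.0
```

```bash
python3 - <<'E'
from h import *
a=snap("side")[90:320,220:440]; b=snap("top")[215:315,170:330]
a=cv2.resize(a,(574,600),interpolation=cv2.INTER_CUBIC)
b=cv2.resize(b,(640,400),interpolation=cv2.INTER_CUBIC)
a=cv2.resize(a,(383,400))
c=np.hstack([a,cv2.resize(b,(417,400))])
cv2.imwrite("pics/e.png",np.clip(c*1.6,0,255).astype(np.uint8)[:,:,::-1])
E
```

```text
(no output)
```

View pics/e.png

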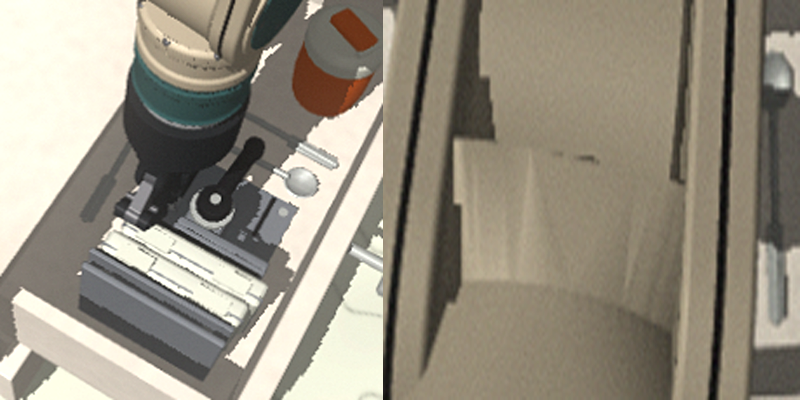

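```bash
python3 - <<'E'
from h import *
y=np.radians(3.4);u=np.array([np.cos(y),np.sin(y),0]);v=np.array([-np.sin(y),np.cos(y),0])
p=np.array(robot.read_ee_pos())
robot.line_to(p-.03*v,speed=.15); robot.line_to(p-.03*v+[0,0,.12],speed=.25)
robot.reach([.42,-.33,.33],[180,0,3.4])
s=snap("side");t=snap("top")
a=cv2.resize(s[130:310,250:400],(480,576),interpolation=cv2.INTER_CUBIC)
b=cv2.resize(t[220:315,185:265],(320,380),interpolation=cv2.INTER_CUBIC)
c=np.zeros((576,800,3),np.uint8);c[:,:480]=a;c[:380,480:]=b
cv2.imwrite("pics/f.png",np.clip(c*1.6,0,255).astype(np.uint8)[:,:,::-1])
for th in["jaw_back","lever_pivot","lever_end","box_left_mid","box_right_mid","cup_top"]:
    for n in("side","top"):
        z=robot.pinpoint(n,th)
        zz={"jaw_back":.175,"lever_pivot":.206,"lever_end":.206,"cup_top":.217}.get(th,.168)
        for x in z[:2]:
            X=onz(n,x["point"],zz);print(th,n,np.round(x["point"],1),round(x["conf"],2),"cab",round(X@u,4),round(X@v,4))
print(robot.read_time_s())
E
```

```text
jaw_back side [307.8 210.3] 0.83 cab 0.6157 -0.0277
jaw_back top [239.3 244.2] 0.86 cab 0.6148 -0.0245
lever_pivot side [340.5 205.4] 0.95 cab 0.5792 -0.0411
lever_pivot side [465.6 208. ] 0.27 cab 0.4383 -0.1246
lever_pivot top [253.4 262.6] 0.96 cab 0.583 -0.048
lever_end side [365.4 173. ] 0.93 cab 0.573 -0.1008
lever_end side [307.5 210.7] 0.54 cab 0.6111 -0.0124
lever_end top [283.2 262.6] 0.74 cab 0.5814 -0.0981
box_left_mid side [320.  257.1] 0.87 cab 0.5709 0.0188
box_right_mid side [366.  174.6] 0.21 cab 0.5742 -0.1227
box_right_mid top [227.  267.4] 0.81 cab 0.5745 -0.0013
cup_top side [424.  103.2] 0.67 cab 0.5501 -0.2425
20.1667
```

View pics/f.png

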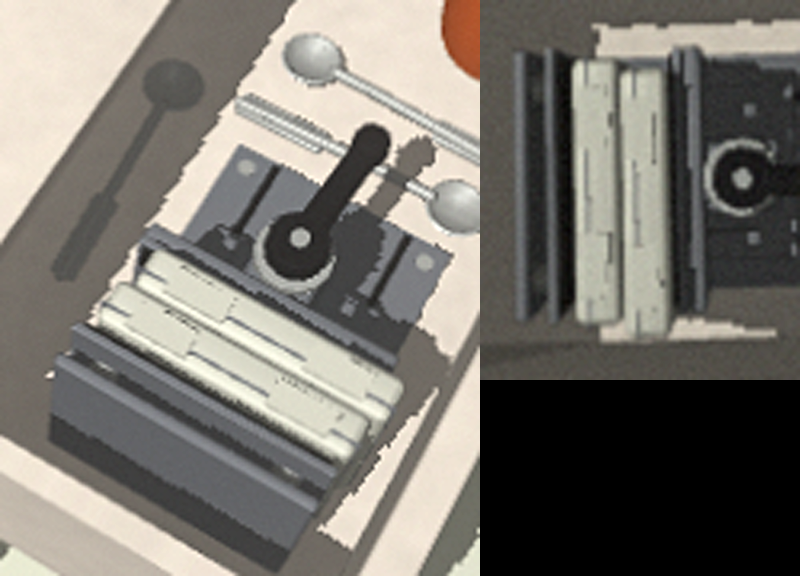

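```bash
cat > lev.py <<'E'
from h import *
y=np.radians(3.4);u=np.array([np.cos(y),np.sin(y),0]);v=np.array([-np.sin(y),np.cos(y),0])
piv=np.array([.580,-.0445])
def pose(phi,d,r=.050,z=.218):
    f=np.radians(phi); c,s=np.cos(f),np.sin(f)
    e=np.array([-s,-c]); n=np.array([c,-s])   # lever dir, trailing side (cab u,v)
    a,b=piv+r*e+d*n
    return a*u+b*v+[0,0,z], [180,0,-176.6-phi]
E
python3 - <<'E'
from lev import *
p,o=pose(0,.04,z=.32); robot.reach(p,o); 
p,o=pose(0,.04); print(robot.line_to(p,threshold=5),robot.read_joints())
f0=np.array(robot.read_ft_force())
for phi in list(range(0,91,10)):
    p,o=pose(phi,.017); h=robot.line_to(p,o,speed=.05,threshold=12)
    F=np.array(robot.read_ft_force())-f0; print(phi,h,(F@u).round(2),(F@v).round(2),F[2].round(2),(np.array(robot.read_ee_pos())-p).round(4))
    if h: break
print(robot.read_time_s())
E
```

```text
False [-1.11805303e+01  1.70353091e+01 -3.75460219e+00  6.91165495e+01
 -7.95919254e-04 -1.45682756e+01]
0 False 0.76 0.68 -1.02 [-0.0001 -0.      0.0002]
10 False -0.84 1.21 -1.66 [ 0.0002 -0.      0.    ]
20 False -0.96 0.37 -0.63 [ 0.0001  0.0001 -0.    ]
30 False -0.15 1.48 -0.25 [ 0.0001  0.0002 -0.    ]
40 False -0.65 1.58 -0.53 [ 0.0001  0.0002 -0.    ]
50 False -0.9 1.0 -0.57 [ 0.0002  0.0002 -0.    ]
60 False -0.03 0.33 -1.45 [ 0.0002  0.0002 -0.    ]
70 False -0.62 0.15 -0.73 [ 0.0002  0.0001 -0.    ]
80 False -1.05 0.44 -0.75 [ 0.0002  0.0001 -0.    ]
90 False -0.17 1.05 -0.17 [ 0.0002 -0.     -0.    ]
26.7833
```

```bash
python3 - <<'E'
from lev import *
s=snap("side")
a=cv2.resize(s[90:310,230:440],(573,600),interpolation=cv2.INTER_CUBIC)
cv2.imwrite("pics/g.png",np.clip(a*1.6,0,255).astype(np.uint8)[:,:,::-1])
for th in("lever_end","lever_pivot"):
  for x in robot.pinpoint("side",th)[:2]:
    X=onz("side",x["point"],.206);print(th,np.round(x["point"],1),round(x["conf"],2),"cab",round(X@u,4),round(X@v,4))
print(robot.read_ee_pos(),robot.read_grip_width())
E
```

```text
lever_end [384.2 226.7] 0.57 cab 0.5189 -0.044
lever_pivot [341.3 207.9] 0.78 cab 0.5767 -0.0385
[ 0.53277821 -0.03003768  0.21791046] 5.211938694992695e-05
```

View pics/g.png

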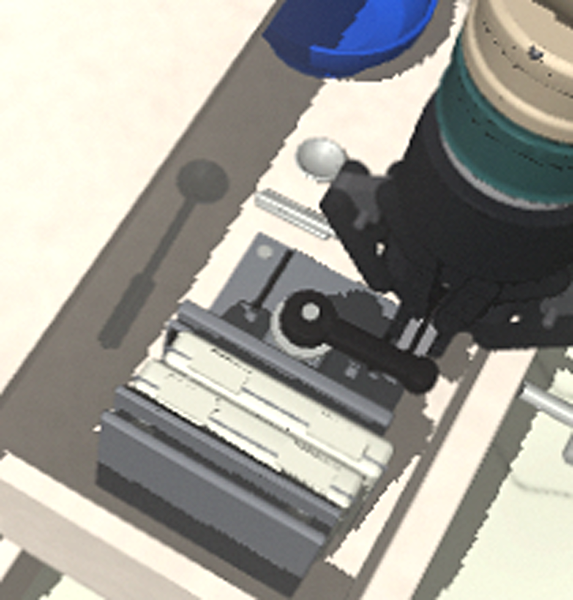

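```bash
python3 - <<'E'
from lev import *
f0=np.array(robot.read_ft_force())
for phi in(92,94,96,98,100,102):
    p,o=pose(phi,.017); h=robot.line_to(p,o,speed=.03,threshold=8)
    F=np.array(robot.read_ft_force())-f0; print(phi,h,(F@u).round(2),(F@v).round(2),((np.array(robot.read_ee_pos())-p)@v).round(4))
    X=[]
    for th in("lever_end","lever_pivot"):
        if th=="lever_end": robot.camera("side")
        q=robot.pinpoint("side",th)
        if q: X.append(onz("side",q[0]["point"],.206))
    if len(X)==2: d=X[0]-X[1]; print("  ang",np.degrees(np.arctan2(-(d@u),-(d@v))).round(1),np.linalg.norm(d).round(4))
    if h or abs(F@v)>6: break
print(robot.read_time_s())
E
```

```text
92 False -0.07 -1.44 -0.0003
  ang 87.3 0.0579
94 False -0.28 -5.19 -0.0013
96 False -0.62 -9.19 -0.0027
  ang 84.6 0.0574
28.1333
```

```bash
python3 - <<'E'
from lev import *
p=np.array(robot.read_ee_pos())
robot.line_to(p-.015*v,speed=.1); robot.line_to(p-.015*v+[0,0,.12],speed=.25)
robot.reach([.40,-.35,.33],[180,0,-176.6])
s=snap("side");t=snap("top")
a=cv2.resize(s[0:330,220:512],(480,542),interpolation=cv2.INTER_CUBIC)
b=cv2.resize(t[215:335,185:265],(320,480),interpolation=cv2.INTER_CUBIC)
c=np.zeros((542,800,3),np.uint8);c[:,:480]=a;c[:480,480:]=b
cv2.imwrite("pics/i.png",np.clip(c*1.6,0,255).astype(np.uint8)[:,:,::-1])
for n in("side","top"):
  X=[]
  for th in("lever_end","lever_pivot","pull_bar"):
    q=robot.pinpoint(n,th)
    if q: X.append(onz(n,q[0]["point"],.206));print(n,th,q[0]["conf"],(X[-1]@u).round(4),(X[-1]@v).round(4))
  if len(X)==3: d=X[0]-X[1]; print("  ang",np.degrees(np.arctan2(-(d@u),-(d@v))).round(1))
print(robot.read_time_s())
E
```

```text
side lever_end 0.76 0.5184 -0.0414
side lever_pivot 0.91 0.5834 -0.04
side pull_bar 0.62 0.4353 -0.1252
  ang 88.8
top lever_end 0.94 0.5238 -0.0426
top lever_pivot 0.83 0.584 -0.0429
top pull_bar 0.65 0.4443 -0.1254
  ang 90.4
31.4833
```

View pics/i.png

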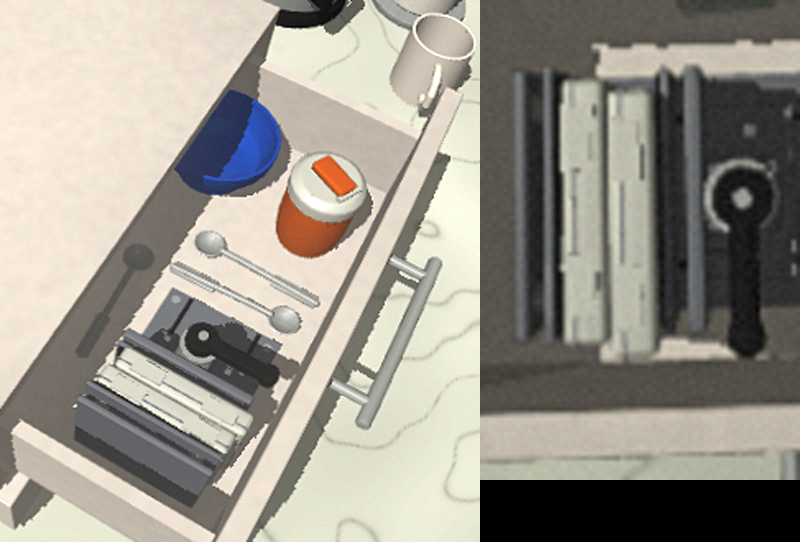

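```bash
python3 -c "
from cell import robot
print(robot.hand_in())"
```

```text
the job is handed in; nothing more can be done
None
```

I handed the job in at about 31.5 s of the 64 s. The top drawer is out to its stop with the lower one shut, the cup is still on its foot, the two boxes look upright and gripped, and the cam lever reads about 90° (88.8° and 90.4° in the two cameras). No verdict came back.

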